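# Free the seized cam clamp on the blue print's plate dock

## Task

The clamp knob on the printer-plate dock that carries the blue printed gear has seized shut. Break it loose with a short firm twist anticlockwise (seen from above), turn it on until it is fully open so that the red cam lets go of the plate, and let go of the knob. Leave the clamp on the dock with the orange bracket shut.

Things in the scene. Friction and masses are not known exactly. Their poses are not given: they have to be found in the camera images.
- blue_clamp_grip (a point): on the axis of the seized round black fluted knob (46 mm diameter, 38 to 72 mm above the table), 58 mm above the table: the height to grip it, from above, across any diameter. White line on top (-x axis, turns with it; z up). The knob is on a fixed aluminium dock, 200 x 140 x 20 mm, whose 120 mm dark plate bears a blue gear (70 mm across, top 46 mm above the table)
- blue_clamp (a joint): seized knob's angle, rad: 0 shut, growing anticlockwise from above to the stop at 1.4, fully open. About 0.35 N m breaks it loose; the drag fades within 0.4 rad, then it turns freely (0.03 N m) and stays put; grip firmly, 20 N or more. Under it a red cam disc (56 mm, centre 18 mm off axis, 24 to 30 mm above the table) reaches over the plate's edge when shut and is off it from 1.05
- orange_clamp_grip (a point): same point on the other, identical-looking knob and dock, whose plate bears an orange bracket (70 x 50 mm, top 54 mm above the table). Not to be turned. The docks' places and directions differ from run to run, up to 25 degrees either way; the knob is at each dock's far end, away from the robot
- orange_clamp (a joint): the other knob's angle in rad, measured alike: 0 shut, to stay shut (it is tight too, 0.15 N m)
Not all that is in view belongs to the job. What is shaped like the part that bears blue_clamp_grip but purple is not meant.

How it is judged:
By the outcome, as a careful person would: the job done as asked, in the order asked, and still so for the second after the job is handed in, with the robot touching nothing.
It also fails if it takes over 29 s, if anything falls off the work surface, if the arm or the gripper's body presses on something with over 40 N, if the wrist force passes 120 N, or if a joint passes its speed limit or range.

## Robot

A 6-joint arm with a two-finger parallel gripper is mounted at the origin on the work surface. World frame = base frame: x ahead of the robot, y to its left, z up, the work surface at z = 0. Lengths are in mm, angles in rad, forces in N, time in s.
With the tool pointing down it reaches from about 325 to 875 mm from the base axis. Payload 4.4 kg.
Tool frame: the origin (TCP) lies on the centre line of the jaws, within the pads' length; the fingertips stand ahead of it and the grasp point (between the pads) lies 6 mm ahead of it (ctrl.tcp_to_tips is the z of the fingertips in the tool frame, in mm); z points along the fingers, y is the direction in which the jaws open and shut (so a half turn about z gives the same grasp; the last joint's range is limited). The gripper opens to 85 mm and grips with 20 to 120 N. Pads are 22 mm wide; open, the fingers measure 114 mm over their backs; the gripper's body (76 mm by 85 mm) begins 54 mm behind the grasp point. The pads swing forward as they close: fully open they stand 13 mm farther back than shut.
Start: joints at [1.137, 0.207, 1.542, -0, 1.393, -0.15], TCP at [160.461, 552.159, 219.482] pointing down, gripper open.
Joint ranges: [-2.73, 2.73], [-0.86, 2.22], [0.23, 2.46], [-1.11, 4.25], [0.08, 2.63], [-2.82, 2.82]. Speed limits (rad/s): [2.79, 2.79, 3.14, 3.14, 3.14, 3.14].

## Interface

Orientations are given as a 3x3 rotation matrix whose columns are the frame's x, y, z axes.
In Python, from plant import ctrl, sensors, optics gives the robot as it stands. Calls block until the motion is done:
- ctrl.move_ptp(position, orientation): joint-space move of the TCP to a pose.
- ctrl.move_l(position, rot=None, vel=150, threshold=None): straight line of the TCP; rot=None keeps the orientation; vel is the mean speed in mm/s. With threshold (N) it stops when the force on the tool has changed by that much, and returns True; else False.
- ctrl.set_joints(angles): joint-space move.
- ctrl.gripper_to(opening, force=None): finger opening in mm; force is the grip in N (None keeps the last); returns when the fingers have stopped.
- ctrl.hold(seconds).
- ctrl.solve_ik(position, orientation): joint angles nearest the present ones, or None.
- sensors.read_state(): the state.
- optics.grab_frame(name): name is "scene" or "top" or "wrist"; returns (picture, depth): 480x640x3 uint8, red, green, blue; 480x640 float32, mm along the optical axis (not along the pixel's ray), 0 where there is no reading.
- optics.camera_params(name): a dict with "mtx" (3x3 intrinsics, pixels), "R" (3x3) and "t" (3): a world point X has camera coordinates R X + t; the wrist camera has in their place "T_tool_cam" (4x4, takes a point from camera to tool coordinates, whose origin is the TCP and whose axes are the flange's). Camera axes: x right, y down, z forward; pixel columns grow to the right and rows downward; lengths in mm; the calibration is good to about 2 mm. A picture is of the moment at which its call begins: read the wrist's pose just before it. camera_params takes no time and is no camera call.
A pose or a line that the arm cannot do raises ctrl.MotionError and nothing moves.
- ctrl.finish_job(): hands the job in, once; it reports no verdict.
The state is a dict: "t": time; "q": joint angles; "qvel": joint speeds; "tau": joint torques, N m; "eef_pos": TCP position; "eef_rot": TCP orientation; "force": force on the tool from outside, world axes, zero at the start; "wrist_torque": the same for the moment, N m; "grip_width": finger opening in mm.
Only numpy, scipy, OpenCV 4.12 (cv2) and the standard library are available. Lean on these libraries where they do the work, as an engineer would, in place of code of your own. Each camera call takes 0.05 s, during which the arm holds its last target. There are 200 camera calls.

## Working session

There is one attempt and no reset: what is moved stays moved. The work goes in short steps, each a Python script; the robot and the scene stay as the last script left them, time stands still between calls to the robot, and variables do not carry over. Pictures are saved under pics/ and viewed, about 8 in all and at most 12, crops included, and the job is handed in when it is done.

```bash
ls; mkdir -p pics; python3 - <<'E'
from plant import ctrl, sensors, optics
import cv2,numpy as np
for n in("scene","top"):
    p,d=optics.grab_frame(n); np.savez(f"pics/{n}.npz",p=p,d=d); cv2.imwrite(f"pics/{n}0.png",p[:,:,::-1])
    print(optics.camera_params(n))
print(optics.camera_params("wrist"), ctrl.tcp_to_tips, sensors.read_state())
E
```

```text
pics
{'mtx': array([[622.91302034,   0.        , 325.24043812],
       [  0.        , 622.91302034, 235.42295072],
       [  0.        ,   0.        ,   1.        ]]), 'R': array([[ 0.43761893,  0.89890377, -0.02148697],
       [ 0.58350962, -0.30209278, -0.75382788],
       [-0.68410978,  0.3173515 , -0.65672051]]), 't': array([-410.74796341, -117.35658539, 1737.76466081])}
{'mtx': array([[440.82100454,   0.        , 317.27226913],
       [  0.        , 440.82100454, 238.58852621],
       [  0.        ,   0.        ,   1.        ]]), 'R': array([[-0.02993195, -0.99951354, -0.00876089],
       [-0.99083575,  0.03082476, -0.13150796],
       [ 0.13171404,  0.00474431, -0.9912764 ]]), 't': array([ 251.43183212,  448.96365677, 1046.95473403])}
{'mtx': array([[360.72683874,   0.        , 314.08618318],
       [  0.        , 360.72683874, 240.77088036],
       [  0.        ,   0.        ,   1.        ]]), 'T_tool_cam': array([[-9.38392421e-05, -9.46587584e-01, -3.22446798e-01,
         8.23019391e+01],
       [ 9.99999763e-01, -3.08661981e-04,  6.15097995e-04,
        -4.60634318e-01],
  
[... 264 characters left out ...]
,
        1.39351029e+00, -1.50516959e-01]), 'qvel': array([-1.88694780e-03, -2.70511821e-03, -3.69125316e-03,  8.39050380e-04,
        3.40414529e-05, -4.36353745e-04]), 'tau': array([-3.39059006e-04, -3.84093761e+01, -2.92549270e+01, -2.83105819e-04,
        4.96384295e-03, -3.09161874e-05]), 'eef_pos': array([160.15633434, 551.50828851, 218.41920244]), 'eef_rot': array([[-9.60283714e-01,  2.79024013e-01, -8.88582295e-04],
       [ 2.79025243e-01,  9.60281876e-01, -1.90584506e-03],
       [ 3.21512937e-04, -2.07808886e-03, -9.99997789e-01]]), 'force': array([0.23643527, 0.53255915, 0.31733914]), 'wrist_torque': array([ 0.04668176,  0.00270186, -0.01802054]), 'grip_width': 85.5168678202058}
```

View pics/top0.png

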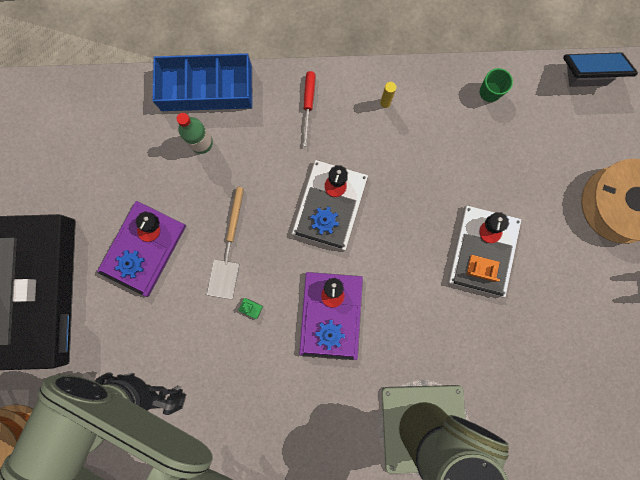

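View pics/scene0.png

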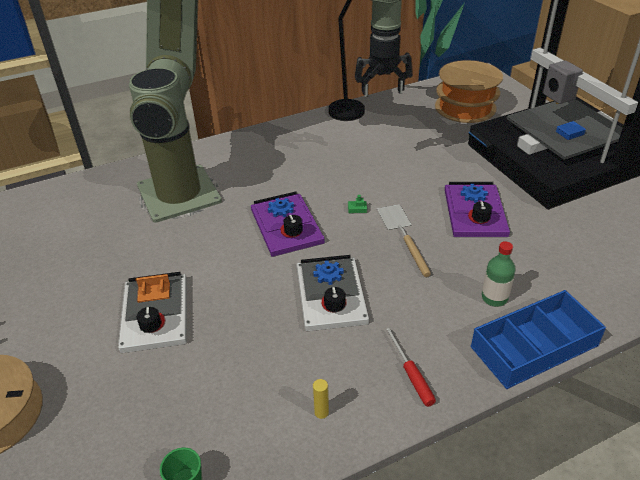

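```bash
cat > h.py <<'E'
import numpy as np, cv2
from plant import ctrl, sensors, optics
def world(d,K,R,t):
    v,u=np.mgrid[:480,:640]
    c=np.stack([(u-K[0,2])*d/K[0,0],(v-K[1,2])*d/K[1,1],d],-1)
    return (c-t)@R     # R^T (c - t)
def wrist():
    s=sensors.read_state(); p,d=optics.grab_frame("wrist"); m=optics.camera_params("wrist"); T=m["T_tool_cam"]
    Rw=s["eef_rot"]@T[:3,:3]; tw=s["eef_rot"]@T[:3,3]+s["eef_pos"]
    return p,world(d,m["mtx"],Rw.T,-Rw.T@tw),d
def knob(p,W,d,guess,r=45):
    near=np.hypot(W[...,0]-guess[0],W[...,1]-guess[1])<r
    top=near&(d>0)&(W[...,2]>66)&(W[...,2]<80)
    c,rad=cv2.minEnclosingCircle(W[top][:,:2].astype(np.float32))
    line=top&(p.min(-1)>130)
    return c,rad,W[top].mean(0),top.sum(),W[line].mean(0) if line.any() else None
def down(a):  # tool pointing down, tool y along world angle a
    y=np.array([np.cos(a),np.sin(a),0]); z=np.array([0,0,-1.]); return np.stack([np.cross(y,z),y,z],1)
E
python3 - <<'E'
from h import *
for n,px in(("top",(338,175)),("scene",(333,296)),("top",(498,222))):
    f=np.load(f"pics/{n}.npz"); m=optics.camera_params(n); W=world(f["d"],m["mtx"],m["R"],m["t"])
    g=W[px[1],px[0]]; print(n,g,knob(f["p"],W,f["d"],g))
    if n=="top": print(W[220,325],W[188,335])
    if n=="top" and px[0]==338:
        q=f["p"].astype(int); b=(q[...,2]-q[...,0]>50); near=np.hypot(*(W[...,:2]-g[:2]).transpose(2,0,1))<140
        mk=b&near&(W[...,2]>30)&(W[...,2]<60); print("gear",W[mk].mean(0),mk.sum())
E
```

```text
top [602.23304872 183.32122457  74.65089855] ((605.605224609375, 182.35133361816406), 23.93564796447754, array([604.75314829, 183.20058869,  71.92858076]), np.int64(290), array([603.46040808, 185.03687785,  72.54585594]))
[499.4783222  217.44680194  44.60864775] [582.22235999 189.7583141   28.45217869]
gear [500.70315799 218.54532646  38.08866955] 440
scene [608.79430506 180.72093044  71.33250153] ((605.8113403320312, 184.19114685058594), 25.096263885498047, array([607.38050264, 185.10596102,  71.30996953]), np.int64(293), array([600.98013141, 187.14840538,  72.59764571]))
top [ 477.14572812 -189.08920573   71.62544842] ((477.593505859375, -191.6474609375), 24.572315216064453, array([ 478.17915638, -190.49986256,   72.13098506]), np.int64(310), array([ 474.69206321, -194.18236053,   72.75379688]))
[499.4783222  217.44680194  44.60864775] [582.22235999 189.7583141   28.45217869]
```

```bash
python3 - <<'E'
from h import *
a0=np.radians(28)
for f in (0,np.pi):
  for z in (160,64):
    for a in (a0,a0+1.5): print(f,z,ctrl.solve_ik([605.7,183.5,z],down(a+f)))
q0=[ctrl.solve_ik([605.7,183.5,64],down(a0+f)) for f in (0,np.pi)]
ctrl.move_ptp([605.7,183.5,170],down(a0))
p,W,d=wrist(); k=knob(p,W,d,(605.7,183.5)); print(k, sensors.read_state()["t"], sensors.read_state()["q"],sensors.read_state()["eef_pos"])
cv2.imwrite("pics/w1.png",p[:,:,::-1])
E
```

```text
0 160 [ 1.57539712e-01  3.77378867e-01  1.45016799e+00 -4.44089210e-16
  1.31404580e+00 -3.31152479e-01]
0 160 [ 1.57539712e-01  3.77378867e-01  1.45016799e+00 -4.44089210e-16
  1.31404580e+00 -1.83115248e+00]
0 64 [ 1.57539712e-01  4.84468336e-01  1.51569542e+00 -4.44089210e-16
  1.14142889e+00 -3.31152479e-01]
0 64 [ 1.57539712e-01  4.84468336e-01  1.51569542e+00 -4.44089210e-16
  1.14142889e+00 -1.83115248e+00]
3.141592653589793 160 [ 1.57539712e-01  3.77378867e-01  1.45016799e+00 -4.44089210e-16
  1.31404580e+00  2.81044017e+00]
3.141592653589793 160 [ 1.57539712e-01  3.77378867e-01  1.45016799e+00 -4.44089210e-16
  1.31404580e+00  1.31044017e+00]
3.141592653589793 64 [ 1.57539712e-01  4.84468336e-01  1.51569542e+00 -4.44089210e-16
  1.14142889e+00  2.81044017e+00]
3.141592653589793 64 [ 1.57539712e-01  4.84468336e-01  1.51569542e+00 -4.44089210e-16
  1.14142889e+00  1.31044017e+00]
((605.5675659179688, 184.61231994628906), 23.855693817138672, array([604.99245648, 185.87990196,  71.87110272]), np.int64(2944), array([604.15495287, 185.24024906,  72.75824561])) 2.2333 [ 1.59409562e-01  3.67679298e-01  1.44117771e+00  2.88606318e-04
  1.33252052e+00 -3.31122918e-01] [605.29353136 184.71534491 170.22864875]
```

View pics/w1.png

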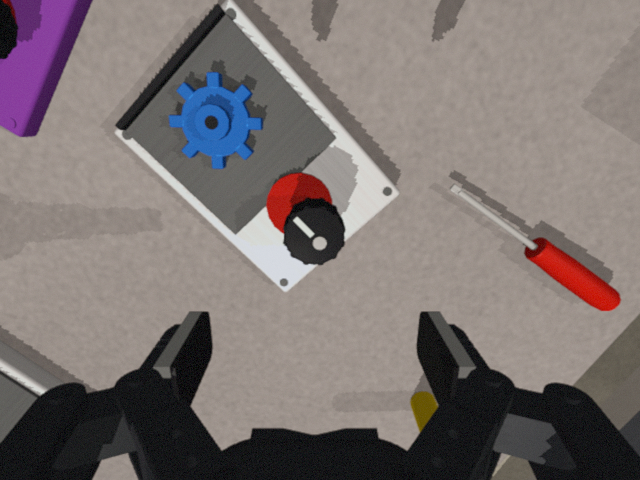

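The picture shows the aluminium dock with the blue gear at (212,122) and its knob at (314,231). The white line points at the gear, so the clamp is shut. I'll descend, grip and break it loose.

```bash
python3 - <<'E'
from h import *
P=[605.5,184.4,64]
print(ctrl.move_l([P[0],P[1],64],down(np.radians(28)),vel=100,threshold=15))
s=sensors.read_state(); print(s["eef_pos"],s["force"],s["t"])
ctrl.gripper_to(30,force=80)
def rep(l):
    s=sensors.read_state(); print(l,round(s["t"],2),s["q"][5].round(3),"F",s["force"].round(1),"M",s["wrist_torque"].round(2),round(s["grip_width"],1)); return s
s=rep("grip"); q=s["q"].copy(); q0=q[5]; M0=s["wrist_torque"][2]
for x in (0.2,0.4,0.6,0.8,1.0,1.2,1.3,1.36,1.42,1.46):
    q[5]=q0-x; ctrl.set_joints(q); s=rep(x)
    if x>1.25 and abs(s["wrist_torque"][2]-M0)>0.4 or np.linalg.norm(s["force"])>60: break
E
```

```text
False
[606.38352303 184.56537621  65.02683812] [0.87369521 0.1059159  0.57787115] 3.4417
grip 4.02 -0.33 F [0.5 0.  0.4] M [ 0.03  0.04 -0.01] 30.0
0.2 4.33 -0.526 F [-0.2  0.6 -0.2] M [-0.02  0.03  0.02] 29.9
0.4 4.63 -0.725 F [ 0.4 -0.7 -0. ] M [-0.   -0.06 -0.01] 30.2
0.6 4.94 -0.924 F [ 0.2  0.8 -0.1] M [0.07 0.02 0.08] 29.8
0.8 5.25 -1.124 F [-0.3 -0.1 -0.4] M [-0.02 -0.04 -0.02] 30.3
1.0 5.56 -1.323 F [ 0.3 -0.7  0.1] M [ 0.02 -0.02 -0.04] 29.7
1.2 5.87 -1.523 F [-0.2  0.7 -0.6] M [-0.01  0.03 -0.03] 29.7
1.3 6.12 -1.624 F [-0.7  0.5 -0.9] M [-0.03  0.03 -0.06] 30.3
1.36 6.37 -1.686 F [0.4 0.2 0.1] M [ 0.02 -0.    0.02] 29.9
1.42 6.62 -1.747 F [ 0.2 -0.2 -0.2] M [-0.06  0.01  0.01] 30.1
1.46 6.87 -1.787 F [-0.1 -1.   0.1] M [0.   0.05 0.02] 29.9
```

The fingers closed to 30 mm with no force, so they missed the 46 mm knob. I'll look before moving.

```bash
python3 - <<'E'
from h import *
s=sensors.read_state();print(s["eef_pos"],s["eef_rot"].round(3).tolist())
p,W,d=wrist(); print(knob(p,W,d,(605.7,184.4)))
r,_=optics.grab_frame("scene"); r=cv2.resize(r[200:360,240:440],None,fx=3,fy=3)
cv2.imwrite("pics/w2.png",p[:,:,::-1]);cv2.imwrite("pics/s2.png",r[:,:,::-1])
E
```

```text
[605.45361072 184.42657424  63.96507909] [[-0.93, -0.367, -0.0], [-0.367, 0.93, -0.0], [0.0, 0.0, -1.0]]
((605.0930786132812, 184.089111328125), 23.991191864013672, array([602.28100426, 182.84985593,  72.0086374 ]), np.int64(6299), array([602.02317196, 185.31208101,  73.02584713]))
```

View pics/w2.png

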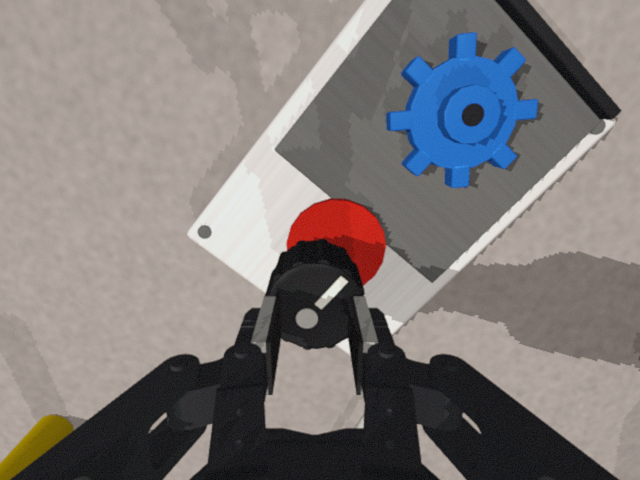

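View pics/s2.png

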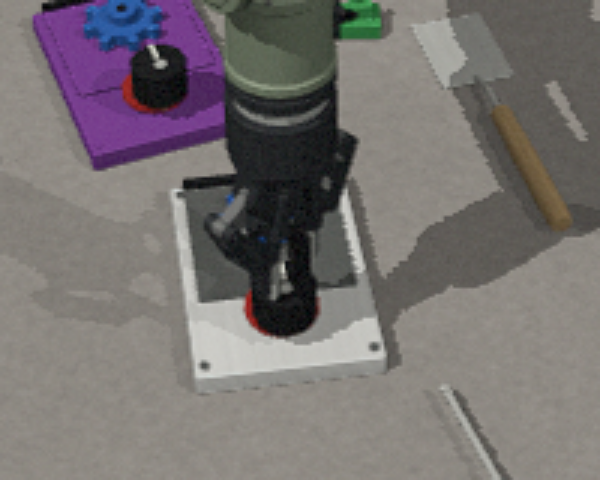

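Wrist view: the white line (330,292) still points at the gear, so the knob has not turned. The pads at about (265,320) and (370,320) straddle it. I'll take a closer crop and pad heights.

```bash
python3 - <<'E'
from h import *
p,W,d=wrist(); s=sensors.read_state()
L=(W-s["eef_pos"])@s["eef_rot"]
for r in (280,300,320,340,360,380):
    print(r,[(c,*L[r,c].round(0).astype(int)) for c in (245,255,262,268,274,280,350,356,362,368,374)])
cv2.imwrite("pics/w3.png",cv2.resize(p[230:410,220:420],None,fx=3,fy=3)[:,:,::-1])
E
```

```text
280 [(245, np.int64(-20), np.int64(-47), np.int64(65)), (255, np.int64(-10), np.int64(-36), np.int64(44)), (262, np.int64(-10), np.int64(-32), np.int64(44)), (268, np.int64(-9), np.int64(-28), np.int64(43)), (274, np.int64(13), np.int64(-19), np.int64(-6)), (280, np.int64(14), np.int64(-16), np.int64(-8)), (350, np.int64(14), np.int64(15), np.int64(-8)), (356, np.int64(13), np.int64(18), np.int64(-5)), (362, np.int64(-5), np.int64(27), np.int64(34)), (368, np.int64(-5), np.int64(30), np.int64(34)), (374, np.int64(-10), np.int64(36), np.int64(44))]
300 [(245, np.int64(-34), np.int64(-48), np.int64(64)), (255, np.int64(-34), np.int64(-41), np.int64(64)), (262, np.int64(-34), np.int64(-36), np.int64(63)), (268, np.int64(11), np.int64(-20), np.int64(-21)), (274, np.int64(11), np.int64(-17), np.int64(-20)), (280, np.int64(9), np.int64(-15), np.int64(-16)), (350, np.int64(10), np.int64(15), np.int64(-18)), (356, np.int64(11), np.int64(17), np.int64(-21)), (362, np.int64(10), np.int64(19), np.int64(-20)), (368, np.int64(-24), np.int64(33), np.int64(44)), (374, np.int64(-23), np.int64(36), n
[... 1549 characters left out ...]
t64(4), np.int64(16), np.int64(-50)), (368, np.int64(13), np.int64(16), np.int64(-62)), (374, np.int64(12), np.int64(18), np.int64(-62))]
380 [(245, np.int64(13), np.int64(-20), np.int64(-71)), (255, np.int64(12), np.int64(-17), np.int64(-70)), (262, np.int64(11), np.int64(-16), np.int64(-69)), (268, np.int64(-4), np.int64(-17), np.int64(-51)), (274, np.int64(-9), np.int64(-15), np.int64(-45)), (280, np.int64(-100), np.int64(-26), np.int64(64)), (350, np.int64(-100), np.int64(26), np.int64(63)), (356, np.int64(-8), np.int64(15), np.int64(-46)), (362, np.int64(-3), np.int64(16), np.int64(-52)), (368, np.int64(12), np.int64(15), np.int64(-70)), (374, np.int64(12), np.int64(16), np.int64(-70))]
```

View pics/w3.png

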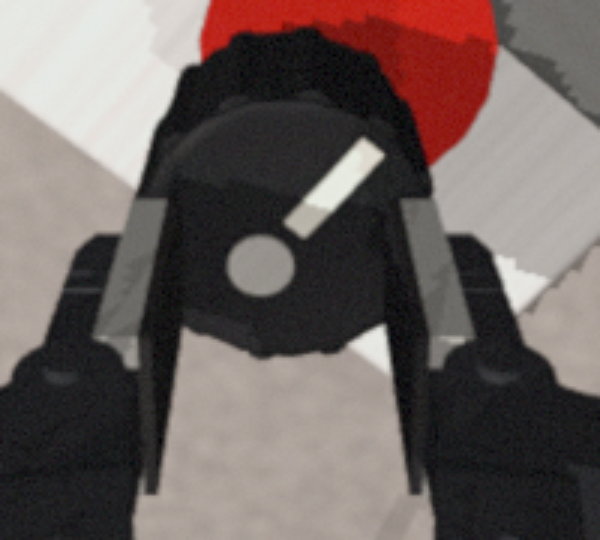

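The pad ends sit at about tool z −17, roughly 9 mm above the knob top. They should be at +25, so they hover over it. That fits the zero force and the unblocked closing. The real fingertips are about 40 mm short of the stated tcp_to_tips, so I'll reopen, turn back and make a guarded descent that checks this.

```bash
python3 - <<'E'
from h import *
ctrl.gripper_to(78)
R=down(np.radians(28)); ctrl.move_ptp([605.3,184.3,64],R)
for z,v in ((48,60),(24,40)):
    hit=ctrl.move_l([605.3,184.3,z],R,vel=v,threshold=8); s=sensors.read_state(); print(z,hit,s["eef_pos"],s["force"],s["t"])
    if hit: break
else:
    ctrl.gripper_to(36,force=80); s=sensors.read_state(); print(s["grip_width"],s["force"],s["wrist_torque"],s["t"])
p,W,d=wrist(); cv2.imwrite("pics/w4.png",p[:,:,::-1])
E
```

```text
48 False [604.46173606 184.16871141  46.87767587] [ 0.21292449 -0.2752975   0.00172234] 9.2667
24 False [605.41599376 184.32655329  24.01558902] [-0.53162695 -0.66406112 -0.17304335] 10.0167
44.57706398010701 [-2.0179857  -1.56496521  5.56457164] [-0.13846491  0.42679829  0.03586391] 10.425
```

View pics/w4.png

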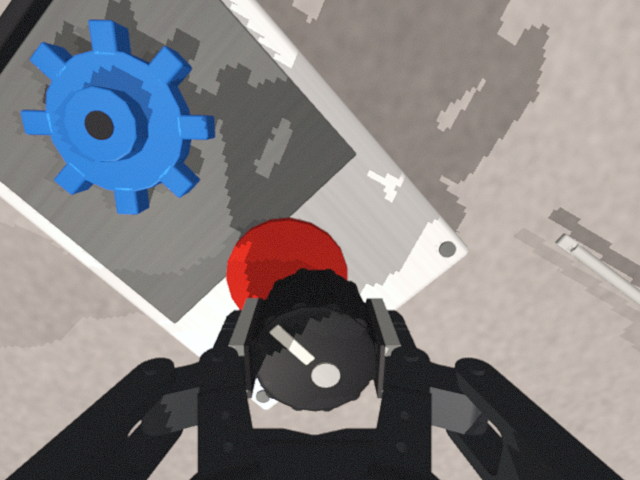

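The pads now hold the knob, stopped at 44.6 mm and visible either side of it at (240,330) and (385,330). Now the twist.

```bash
python3 - <<'E'
from h import *
def rep(l):
    s=sensors.read_state(); print(l,round(s["t"],2),s["q"][5].round(3),"F",s["force"].round(1),"M",s["wrist_torque"].round(2),round(s["grip_width"],1)); return s
s=rep("grip"); q=s["q"].copy(); q0=q[5]
for x in (0.2,0.5,0.9,1.2,1.32,1.38,1.43,1.47):
    q[5]=q0-x; ctrl.set_joints(q); s=rep(x)
    if x>1.25 and abs(s["wrist_torque"][2])>0.45 or np.linalg.norm(s["force"])>60: break
p,W,d=wrist(); cv2.imwrite("pics/w5.png",p[:,:,::-1])
E
```

```text
grip 10.47 -0.33 F [-2.8 -0.3  5.4] M [-0.15  0.39  0.01] 44.4
0.2 10.78 -0.526 F [-0.8 -0.5  1. ] M [-0.07  0.12 -0.04] 44.5
0.5 11.18 -0.825 F [-0.8 -0.   1.8] M [0.04 0.01 0.08] 44.1
0.9 11.64 -1.226 F [-0.7  1.4  1.3] M [ 0.29  0.01 -0.05] 44.4
1.2 12.03 -1.525 F [0.6 2.7 0.3] M [ 0.52 -0.04  0.02] 45.0
1.32 12.28 -1.645 F [ 0.   4.6 -0.1] M [ 0.7  -0.09  0.01] 44.8
1.38 12.53 -1.706 F [1.3 4.8 0.7] M [ 0.85 -0.13 -0.  ] 44.6
1.43 12.78 -1.757 F [-2.2  4.   3.9] M [0.83 0.57 0.01] 44.5
1.47 13.03 -1.793 F [-2.9  4.1  4.8] M [ 0.7   0.7  -2.17] 44.3
```

View pics/w5.png

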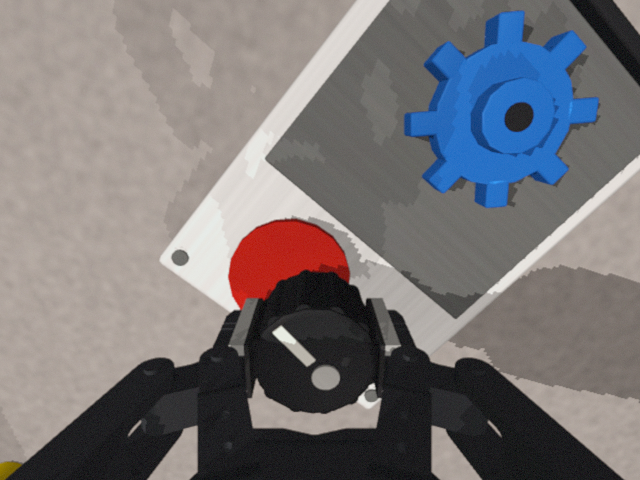

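The cam at (290,265) is off the plate, and a moment of −2.2 N m shows the knob is on its stop. I'll ease the load slightly, let go, rise and check.

```bash
python3 - <<'E'
from h import *
s=sensors.read_state(); q=s["q"].copy(); q[5]+=0.035; ctrl.set_joints(q)
print(sensors.read_state()["wrist_torque"])
ctrl.gripper_to(80); s=sensors.read_state(); P=s["eef_pos"]
ctrl.move_l([P[0],P[1],180],vel=120); s=sensors.read_state(); print(s["t"],s["force"],s["grip_width"])
p,W,d=wrist(); k=knob(p,W,d,(605.5,184.4)); print(k)
hsv=cv2.cvtColor(p,cv2.COLOR_RGB2HSV); near=np.hypot(W[...,0]-605.5,W[...,1]-184.4)<60
red=near&((hsv[...,0]<6)|(hsv[...,0]>174))&(hsv[...,1]>180)&(W[...,2]<36)
line=near&(p.min(-1)>150)&(W[...,2]>66)&(hsv[...,1]<60)
print("line px",line.sum()); 
c,sv,v=np.linalg.svd(W[line][:,:2]-W[line][:,:2].mean(0)); print("cam max extent along dock to gear:",((W[red][:,:2]-[605.5,184.4])@np.array([-.949,.316])).max(), W[red].mean(0))
t,_=optics.grab_frame("top"); o=[p[100:330,130:480],cv2.resize(t[150:310,280:540],(569,350))]
cv2.imwrite("pics/end.png",np.vstack([np.pad(cv2.resize(o[0],(350,230)),((0,0),(0,219),(0,0))),o[1]])[:,:,::-1])
E
```

```text
[0.72207462 0.38809391 0.02865309]
15.2167 [ 0.11381048  0.27735235 -0.10490488] 79.90209534180329
((605.1937866210938, 184.3005828857422), 23.82274055480957, array([603.86864492, 183.84922877,  71.98291456]), np.int64(2760), array([604.68836903, 182.19229321,  72.92102509]))
line px 257
cam max extent along dock to gear: 30.56049362665758 [589.9333646  160.75114449  30.15005182]
```

View pics/end.png

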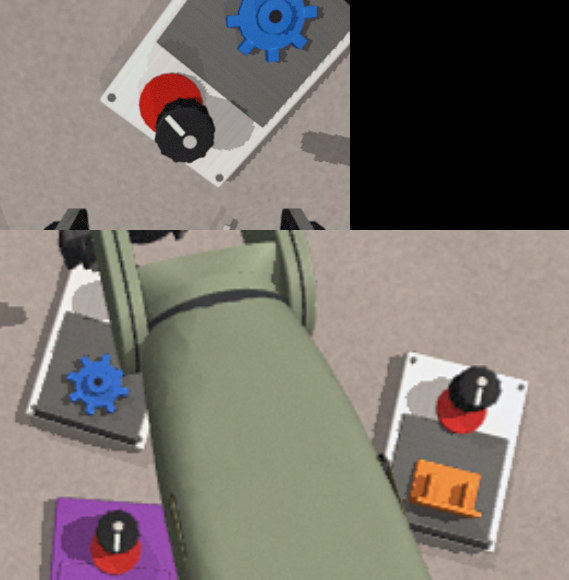

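Both views look right: the red cam at (170,100) is clear of the plate edge and the orange dock is unchanged. One check of the knob angle remains before I hand in.

```bash
python3 - <<'E'
from h import *
def ang(p,W):
    near=np.hypot(W[...,0]-605.3,W[...,1]-184.3)<22
    m=near&(p.min(-1)>120)&(W[...,2]>66); x=W[m][:,:2]
    v=cv2.fitLine(x.astype(np.float32),cv2.DIST_HUBER,0,.01,.01).ravel(); return np.degrees(np.arctan2(v[1],v[0]))%180,m.sum()
p,W,d=wrist(); a=ang(p,W)
b=cv2.imread("pics/w1.png")[:,:,::-1]   # shut, taken at tool y 28 deg, TCP 605.3,184.7,170.2
m=optics.camera_params("wrist");T=m["T_tool_cam"];R=down(np.radians(28))@T[:3,:3];t=down(np.radians(28))@T[:3,3]+[605.3,184.7,170.2]
v,u=np.mgrid[:480,:640]; r=np.stack([(u-m["mtx"][0,2])/m["mtx"][0,0],(v-m["mtx"][1,2])/m["mtx"][1,1],np.ones_like(u)],-1)@R.T
Wb=t+r*((72-t[2])/r[...,2])[...,None]
s=sensors.read_state();R=s["eef_rot"]@T[:3,:3];t=s["eef_rot"]@T[:3,3]+s["eef_pos"]
r=np.stack([(u-m["mtx"][0,2])/m["mtx"][0,0],(v-m["mtx"][1,2])/m["mtx"][1,1],np.ones_like(u)],-1)@R.T
Wa=t+r*((72-t[2])/r[...,2])[...,None]
e=ang(p,Wa); f=ang(b,Wb); turn=(e[0]-f[0])%180
print(a,e,f,"turn",turn,np.radians(turn),s["t"])
if 74<turn<87: ctrl.finish_job(); print("done")
E
```

```text
(np.float32(60.845), np.int64(293)) (np.float32(61.03191), np.int64(295)) (np.float32(161.17789), np.int64(341)) turn 79.85402 1.3937155 15.3667
the job is handed in; nothing more can be done
done
```

The seized clamp on the blue-gear dock is fully open, the knob is released, and I've handed the job in at about 15.4 s of the 29 s allowed.

- **First try missed:** the fingers closed to 30 mm above the knob and turned in the air. The wrist picture showed the real fingertips about 40 mm shorter than the stated `tcp_to_tips`. Nothing was touched or moved.
- **Second try:** I went down about 40 mm lower with a force guard. The grip was set to 80 N, and the fingers stopped on the knob at 44.6 mm. I twisted 0.2 rad anticlockwise to break it loose and turned on until a 2.2 N m reaction showed it was at the stop. I then eased off, let go and rose clear.
- **Last checks:**
  - The white line turned 79.9°, or 1.394 rad, against the stop at 1.4.
  - The cam is clear of the plate edge in the wrist picture.
  - The orange clamp was never touched and still looks shut in the top view.
  - The robot is clear of everything, and the wrist force is near zero.
- **Check that disagreed:** the moment about the knob's axis read near zero while breaking it loose, because I only read it after each step. The loosening is therefore shown by the pictures and the stop, not by that reading.

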